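# Load the drum on the tube rotator

## Robot

A 6-joint arm with a two-finger parallel gripper is mounted at the origin on the work surface. World frame = base frame: x ahead of the robot, y to its left, z up, the work surface at z = 0. Lengths are in mm, angles in degrees, forces in N, time in s.
With the tool pointing down it reaches from about 325 to 1000 mm from the base axis. Payload 5.1 kg.
Tool frame: the origin (TCP) lies midway between the tips of the shut fingers; the grasp point (between the pads) lies 19 mm behind it (arm.grip_point_offset is the distance from the TCP to the grasp point, in mm); z points along the fingers, y is the line along which they close (so a half turn about z gives the same grasp; the last joint's range is limited). The gripper opens to 85 mm and grips with 20 to 120 N. Pads are 22 mm wide; open, the fingers measure 114 mm over their backs; the gripper's body (76 mm by 85 mm) begins 54 mm behind the grasp point. The pads swing forward as they close: fully open they stand 13 mm farther back than shut.
Start: joints at [58.98, 7.093, 94.555, -0, 78.352, -4.733], TCP at [287.885, 582.758, 231.322] pointing down, gripper open.
Joint ranges: [-149.61, 149.61], [-58.7, 133.49], [1.44, 155.28], [-77.14, 257.14], [18.33, 153.61], [-166.67, 166.67]. Speed limits (degrees/s): [147.25, 147.25, 180, 180, 180, 180].

## Interface

Orientations are given as [roll, pitch, yaw] about the fixed x, y, z axes, in that order (R = Rz(yaw) Ry(pitch) Rx(roll)).
In Python, from rig import arm gives the robot as it stands. The module is installed in compiled form; this text tells all that it offers.
- The arm moves only by the tool carry_out, never from a script. Its argument "moves" is one flat list of numbers, 7 for each row, row after row: the opening, from 0 (shut) to 1 (fully open), then the shift along the tool's x, y, z in cm, then the turn, a rotation vector about the tool's x, y, z in degrees. A call has 1 to 5 rows; each row is the pose to reach, as a shift and turn from the pose commanded when the call began, along the tool's axes at that moment; what a row does not reach only later rows make up. A row lasts 1/12 s, in which the tool goes at most 41.7 mm and 7.16 degrees, less where a joint would pass 70% of its speed; a pose out of reach is approached as far as the arm can. A call with a gripper value outside its range is refused whole. The fingers move at their own pace and stop on an object; the grip force is fixed at half the most. Time passes only in rows, so rows that repeat a pose let the fingers close. It gives the time, the measured TCP pose, the force and the opening at its end, in the units of the state.
- arm.state(): the state, without advancing time (a new reading comes with each control period).
- arm.camera(name): name is "scene" or "top"; returns the picture (384x512x3 uint8, blue, green, red); there is no depth.
- arm.camera_info(name): a dict with "mtx" (3x3 intrinsics, pixels), "camera_from_world" (4x4, takes a point from world to camera coordinates). Camera axes: x right, y down, z forward; pixel columns grow to the right and rows downward; lengths in mm; the calibration is good to about 2 mm. A picture is of the moment at which its call begins. camera_info takes no time and is no camera call.
- arm.sign_off(): hands the job in, once; it reports no verdict.
The state is a dict: "t": time; "q": joint angles; "qvel": joint speeds; "effort": joint torques, N m; "tool_pos": TCP position; "ee_rot": TCP orientation; "ft_force": force on the tool from outside, world axes, zero at the start; "wrist_torque": the same for the moment, N m; "width": opening from 0.0 (shut) to 1.0 (fully open).
Only numpy, scipy, OpenCV 4.12 (cv2) and the standard library are available. Lean on these libraries where they do the work, as an engineer would, in place of code of your own. Each camera call takes 0.05 s, during which the arm holds its last target. There are 200 camera calls.

## Task

Load the drum into the tube rotator: pick the axle up by its black grip, thread it through the bore of the drum that lies in the cradle, and use the axle to lift the drum out and carry it over. Lay the axle in both V forks of the rotator so that the drum hangs on it between the forks and both ends of the axle stick out, then let go. Do not touch the drum with the gripper, do not drop anything, and leave the other things on the bench where they are.

Things in the scene. Friction and masses are not known exactly. Their poses are not given: they have to be found in the camera images.
- axle: Axle, 200 mm long: black grip block 60 long, 16 wide, 24 mm tall (take it across the 16), a black collar 22 mm in diameter, then an aluminium shaft 12 mm in diameter. Origin: centre of the grip block, on the shaft axis. x runs along the shaft to the tip (collar x = 30 to 35, shaft 35 to 170 mm), z up. About 90 g, centre of mass at x = 88 mm. It starts level, axis 40 mm over the bench, tip to the left (+y).
- axle_mid (a point): Point on the shaft's axis 98 mm from the grip block's centre (72 mm from the tip): the part of the shaft that should carry the drum and come midway between the forks.
- axle_tip (a point): Centre of the shaft's free end, 170 mm from the grip block's centre.
- drum: Plastic drum, a spool: two white flange discs 100 mm in diameter, 56 mm over both, on a grey 42 mm hub with eight clear tubes around it, and a plain bore 26 mm in diameter right through. About 120 g. Origin: centre of the bore; y runs along the bore, open at both ends. It starts on its rims in the cradle, bore level, 90 mm over the bench.
- cradle: White fixed cradle 100 (x) by 84 mm (y) under the drum: two steel rails along y, as is the bore, and an end lip 6 mm thick at y = -37 and +37 mm, 52 mm tall, so the drum must rise 15 mm to clear. Origin: centre of its underside, on the bench. It stands left or right of the middle, the rotator on the other side.
- rotator: Fixed tube rotator: white base 100 (x) by 140 mm (y), 14 mm thick, with two equal upright grey V forks at y = -45 and +45 mm, each 8 mm thick, open upwards at 90 degrees, about 45 mm wide, tops 122 mm over the bench. Origin: centre of the base's underside. The axle lies along its y axis, either way round.
- rotator_seat (a point): Where the axle's axis passes midway between the forks when the shaft rests in both Vs: 105 mm over the bench (the drum then hangs about 7 mm lower, as its bore is wider than the shaft). Its y axis is the axle line.
- rest: White fixed rest 60 (x) by 125 mm (y) in which the axle lies loose along y at the start: two V supports 8 mm thick at y = -50 and +50 mm (under the shaft, 50 and 150 mm from the grip block's centre), open upwards, tops 53 mm over the bench. Origin: centre of its underside.
- bottle: Bystander: glass bottle with a cap, 70 mm in diameter, 150 mm tall. Origin: centre of its underside.
- beaker: Bystander: glass beaker, 76 mm in diameter, 90 mm tall. Origin: centre of its underside.
- tipbox: Bystander: grey box with a clear lid, 85 x 120 mm, 62 mm tall. Origin: centre of its underside.
Mind the look-alikes: they are no part of the job. What is shaped like the drum but red is not meant.

How it is judged (in metres and radians):
On the way, in this order (a step that is already met when the one before it is completed fails the run):
1. the shaft passes right through the drum's bore (distance between axle_mid and drum below 0.04 m and angle between the x axis of axle and the y axis of drum, either way round below 0.3 rad), for 0.2 s.
2. the drum hangs on the axle, lifted clear of the cradle (height (world z) of drum above 0.112 m and distance between axle_mid and drum below 0.04 m and contact force between drum and axle above 0.2 N), for 0.2 s.
At the end, for the whole second after the job is handed in: The axle rests in both V forks (mid point within 6 mm sideways, 5 mm in height, 25 mm along of the seat; 0.06 rad of the axle line), the drum hangs on it between the forks (within 18 mm of midway, bore centre 14 mm below to 2 mm above the seat), all released and at rest (x of axle_mid in the frame of rotator_seat between -0.006 and 0.006 m and y of axle_mid in the frame of rotator_seat between -0.025 and 0.025 m and z of axle_mid in the frame of rotator_seat between -0.005 and 0.005 m and angle between the x axis of axle and the y axis of rotator_seat, either way round below 0.06 rad and contact force between axle and rotator above 0.4 N and y of drum in the frame of rotator_seat between -0.018 and 0.018 m and z of drum in the frame of rotator_seat between -0.014 and 0.002 m and horizontal distance between drum and axle_mid below 0.04 m and contact force between drum and axle above 0.2 N and contact force between the fingers and axle below 0.05 N and linear speed of each of drum, axle below 0.03 m/s); the robot touches nothing.
It fails at once if the gripper's fingers or the arm touch the drum (contact force between any of the fingers, the arm and drum above 1.5 N).
It fails at once if the drum falls or tips off the cradle, axle or rotator (height (world z) of drum below 0.075 m or angle between drum's own y axis and vertical below 0.9 rad).
It fails at once if the axle, let go, is dropped or thrown (faster than 0.5 m/s, a fall of over about 13 mm) (contact force between the fingers and axle below 0.1 N and linear speed of axle above 0.5 m/s).
It fails at once if a bystander (bottle, beaker, box) is moved more than 25 mm (distance of any of bottle, beaker, tipbox from where it was at the start of the episode above 0.025 m).
It also fails if it takes over 61 s, if anything falls off the work surface, if the arm or the gripper's body presses on something with over 40 N, if the wrist force passes 120 N, or if a joint passes its speed limit or range.

## Working session

There is one attempt and no reset: what is moved stays moved. The work goes in short steps, Python scripts to look and compute and a tool call to move; the robot and the scene stay as the last step left them, time stands still between calls to the robot, and variables do not carry over. Pictures are saved under pics/ and viewed, on a budget of 10 in all, crops included, one or two more only if the job needs it, and the job is handed in when it is done.

Besides the shell and the picture viewer there is one more tool, called after "Call:" as a command line: name --argument value ..., lists and objects as JSON in quotes. carry_out: Moves the arm, as the interface text tells. Its arguments: {"type":"object","properties":{"moves":{"type":"array","items":{"type":"number"}}},"required":["moves"]}

```bash
mkdir -p pics
python3 - <<'E'
from rig import arm
import cv2,numpy as np
for n in("scene","top"):
    cv2.imwrite(f"pics/{n}0.png",arm.camera(n)); i=arm.camera_info(n); print(n,i["mtx"].tolist(),np.round(i["camera_from_world"],4).tolist())
s=arm.state();print(s)
E
```

```text
scene [[418.73234371445267, 0.0, 254.4820198848893], [0.0, 418.73234371445267, 191.36974690559103], [0.0, 0.0, 1.0]] [[0.6139, 0.7894, -0.0031, -356.9972], [0.4863, -0.3812, -0.7863, -179.0356], [-0.6219, 0.4811, -0.6179, 1794.8692], [0.0, 0.0, 0.0, 1.0]]
top [[468.33581153367805, 0.0, 259.8083120957806], [0.0, 468.33581153367805, 191.97628264465484], [0.0, 0.0, 1.0]] [[0.0024, -0.9999, 0.011, -23.6399], [-0.9977, -0.0031, -0.0681, 562.6145], [0.0681, -0.0108, -0.9976, 1304.0498], [0.0, 0.0, 0.0, 1.0]]
{'t': 0.1, 'q': array([ 5.89822038e+01,  7.13067960e+00,  9.46261873e+01, -1.62181093e-04,
        7.83521684e+01, -4.73158696e+00]), 'qvel': array([-0.03281105, -0.04847312, -0.1878219 , -0.0459847 ,  0.26198904,
       -0.06085879]), 'effort': array([ 6.30815375e-04, -4.24930501e+01, -3.66654146e+01, -2.44204665e-05,
        3.91834634e-03, -1.16821096e-05]), 'tool_pos': array([287.58639992, 582.30230886, 230.16627171]), 'ee_rot': array([-1.79891323e+02, -8.83585774e-03,  1.53713815e+02]), 'ft_force': array([-0.74652383,  0.61502194, -0.08211068]), 'wrist_torque': array([-0.03041119,  0.01304567,  0.05432697]), 'width': 0.9984341010645389}
```

View pics/scene0.png

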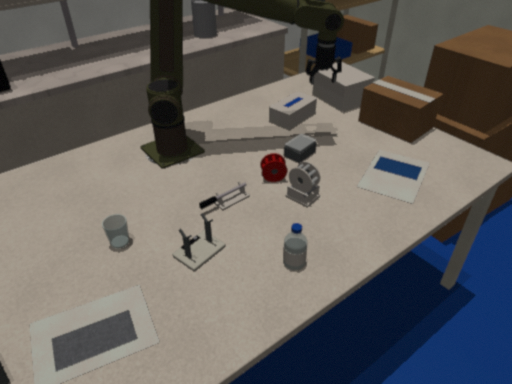

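View pics/top0.png

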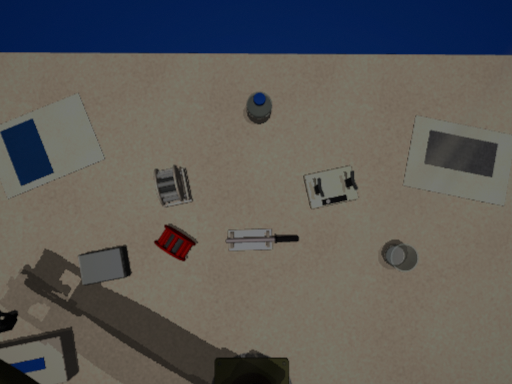

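The first picture (scene) shows the white drum at (304,180), the axle at (225,197), the rotator at (200,245), the bottle at (295,248) and the beaker at (117,232). The top picture shows the drum and cradle at (173,186), the axle in its rest with the grip at (286,239) and tip at (228,239), and the rotator at (332,187).

Possible mix-ups, in top pixels:
- **Drum:** the white one at (173,186) or the red one at (176,243). I choose the white one.
- **Axle:** the black-gripped bar at (262,239). The black bar at (335,199) is only a marking on the rotator base.

Next is one close crop to check these.

Run:
```python
import cv2,numpy as np
im=cv2.imread("pics/top0.png")
a=cv2.resize(im[155:265,145:225],None,fx=5,fy=5,interpolation=cv2.INTER_CUBIC)
b=cv2.resize(im[155:265,220:300],None,fx=5,fy=5,interpolation=cv2.INTER_CUBIC)
c=cv2.resize(im[155:265,300:365],None,fx=5,fy=5,interpolation=cv2.INTER_CUBIC)
o=cv2.resize(im[155:265,145:365],(800,400),interpolation=cv2.INTER_CUBIC)
cv2.imwrite("pics/crop1.png",np.clip(o*1.5,0,255).astype(np.uint8))
```

```text
(no output)
```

View pics/crop1.png

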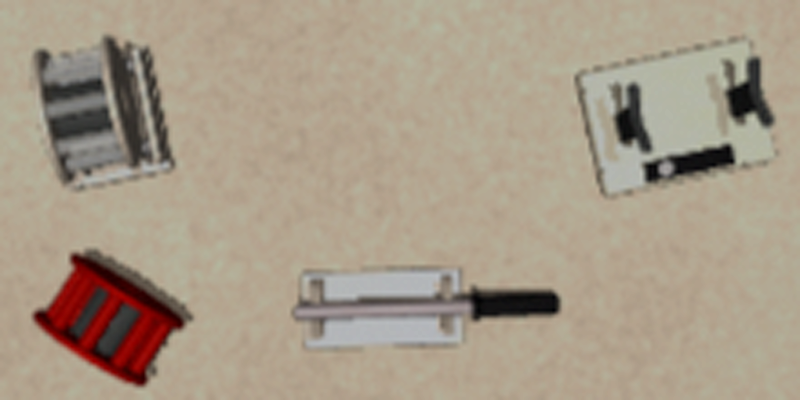

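```bash
cat > h.py <<'E'
import numpy as np,cv2
from rig import arm
def ray(n,uv,z):
    i=arm.camera_info(n);T=np.array(i["camera_from_world"]);R=T[:3,:3];c=-R.T@T[:3,3]
    d=R.T@np.linalg.inv(i["mtx"])@np.array([uv[0],uv[1],1.]);return c+d*(z-c[2])/d[2]
def proj(n,p):
    i=arm.camera_info(n);q=np.array(i["camera_from_world"])@np.r_[p,1];q=np.array(i["mtx"])@q[:3];return q[:2]/q[2]
E
python3 - <<'E'
from h import *
im=cv2.imread("pics/scene0.png")
a=cv2.resize(im[150:210,275:335],(400,400),interpolation=cv2.INTER_CUBIC)
b=cv2.resize(im[210:270,170:230],(400,400),interpolation=cv2.INTER_CUBIC)
cv2.imwrite("pics/crop2.png",np.clip(np.hstack([a,b])*1.6,0,255).astype(np.uint8))
t=cv2.imread("pics/top0.png");f=lambda u,v:(145+u/3.636-.5+.137,155+v/3.636-.5+.137)
C=lambda l,z:np.array([ray("top",f(*p),z)[:2] for p in l])
r=C([(577,73),(750,38),(776,158),(604,196)],14);print("rot",r.round(1).tolist(),r.mean(0),np.linalg.norm(np.diff(r[[0,1,2,3,0]],axis=0),axis=1))
for i,j in((0,1),(3,2),):d=r[i]-r[j];print("yaxis az",np.degrees(np.arctan2(d[1],d[0])))
# dark axle grip mask
g=cv2.cvtColor(t,cv2.COLOR_BGR2GRAY);m=(g<45).astype(np.uint8);m[:225]=0;m[255:]=0;m[:,:265]=0;m[:,310:]=0
p=np.argwhere(m)[:,::-1].astype(np.float32);print(len(p),p.min(0),p.max(0),cv2.minAreaRect(p))
print("tip",ray("top",f(293,312),40),"collar",ray("top",f(473,304),40),"gripEnd",ray("top",f(559,302),46))
print("drum flangeL",C([(38,55),(68,183)],90),"R",C([(107,38),(133,168)],90))
print("cradle base corners", C([(172,165),(75,188)],0))
E
```

```text
rot [[612.7, -145.9], [640.8, -282.0], [546.5, -301.3], [516.4, -166.6]] [ 579.10335307 -223.98290877] [138.93685441  96.24338954 138.02927331  98.44674698]
yaxis az 101.66485573407377
yaxis az 102.57820748956523
156 [272. 235.] [298. 242.] ((285.0, 238.5), (7.0, 26.0), 90.0)
tip [426.89639553  73.27150767  40.        ] collar [433.22067252 -63.39938395  40.        ] gripEnd [ 435.0425045  -128.27703005   46.        ]
drum flangeL [[616.56132199 259.11133488]
 [522.36651299 235.53359543]] R [[629.34377345 208.60764048]
 [533.50336123 188.15967026]]
cradle base corners [[540.34841882 171.69122359]
 [522.0470846  247.50865285]]
```

View pics/crop2.png

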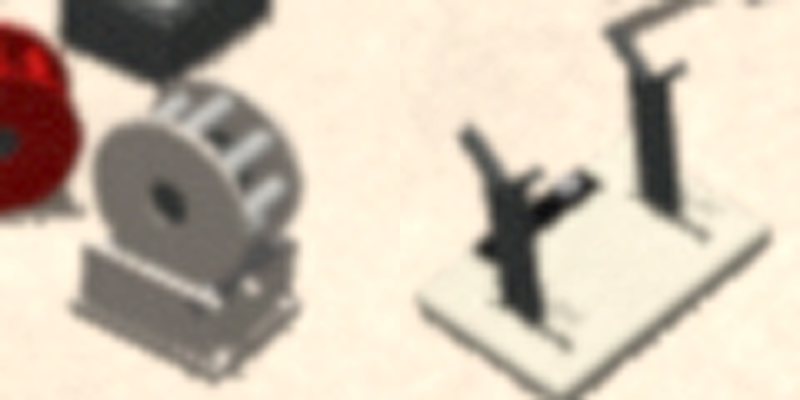

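The crop shows the white drum with its bore mouth at crop (168,202), which is scene (300,180), and both rotator forks standing up. Sizes check: the axle comes to 202 mm (200 given) and the rotator base to 139 x 97 mm (140 x 100).

Run:
```python
from h import *
from scipy.spatial.transform import Rotation as Ro
az=np.radians(103.4);d=np.array([np.cos(az),np.sin(az),0])
f=lambda u,v:(275+u/6.667-.43,150+v/6.667-.43)
b=ray("scene",f(168,202),90);print("bore mouth",b,"centre",b+28*d)
# flange disc centre from its silhouette extremes (crop px)
e=ray("scene",f((95+250)/2,(122+287)/2),90);print("disc",e+28*d)
s=lambda u,v:(170+(u-400)/6.667-.43,210+v/6.667-.43)
r=np.array([ray("scene",s(*p),14) for p in((420,298),(770,235),(565,393))]);print("rot base scene (near-beaker, far, front)",r.round(1), (r[0]+r[1])/2)
print("bases of forks top: tips", [ray("scene",s(*p),122).round(1) for p in((468,130),(535,172),(612,30),(682,68))])
print("top tips",[ray("top",(145+u/3.636-.36,155+v/3.636-.36),122).round(1) for u,v in((618,88),(645,150),(753,60),(770,123))])
for p in((505,188),(650,75)):print("V bottom scene z105-6*1.41=96.5",ray("scene",s(*p),96.5).round(1))
st=arm.state();print(st["tool_pos"],Ro.from_euler("xyz",st["ee_rot"],degrees=True).as_matrix().round(3).tolist())
```

```text
bore mouth [586.10303572 198.24338289  90.        ] centre [579.61409442 225.48110748  90.        ]
disc [582.69935644 225.84124828  90.        ]
rot base scene (near-beaker, far, front) [[ 555.4 -300.8   14. ]
 [ 622.  -149.5   14. ]
 [ 646.6 -278.1   14. ]] [ 588.72466484 -225.16288321   14.        ]
bases of forks top: tips [array([ 577.9, -274.2,  122. ]), array([ 618.8, -264.7,  122. ]), array([ 560.3, -188.7,  122. ]), array([ 601.9, -177.7,  122. ])]
top tips [array([ 590.5, -164.2,  122. ]), array([ 545.9, -183.3,  122. ]), array([ 611.1, -261.7,  122. ]), array([ 565.6, -273.4,  122. ])]
V bottom scene z105-6*1.41=96.5 [ 595.1 -268.8   96.5]
V bottom scene z105-6*1.41=96.5 [ 572.  -177.8   96.5]
[287.58639992 582.30230886 230.16627171] [[-0.897, 0.443, -0.001], [0.443, 0.897, -0.002], [0.0, -0.002, -1.0]]
```

Call:
carry_out --moves '[0.6, -2.55, -3.2, 0, 0, 0, 0, 0.6, -5.1, -6.4, 0, 0, 0, 0, 0.6, -7.65, -9.6, 0, 0, 0, 0, 0.6, -10.2, -12.8, 0, 0, 0, 0, 0.6, -12.75, -16, 0, 0, 0, 0]'

```text
t: 0.52
tool_pos: [331.0, 380.9, 230.6]
ee_rot: [-179.9, -0.0, 153.8]
ft_force: [1.0, 0.2, 0.5]
width: 0.599
```

Call:
carry_out --moves '[0.6, -2.55, -3.2, 0, 0, 0, 0, 0.6, -5.1, -6.4, 0, 0, 0, 0, 0.6, -7.65, -9.6, 0, 0, 0, 0, 0.6, -10.2, -12.8, 0, 0, 0, 0, 0.6, -12.75, -16, 0, 0, 0, 0]'

```text
t: 0.93
tool_pos: [374.4, 181.1, 231.0]
ee_rot: [-180.0, 0.0, 153.8]
ft_force: [0.3, -0.2, -0.7]
width: 0.597
```

Call:
carry_out --moves '[0.6, -2.55, -3.2, 0, 0, 0, 0, 0.6, -5.1, -6.4, 0, 0, 0, 0, 0.6, -7.65, -9.6, 0, 0, 0, 0, 0.6, -10.2, -12.8, 0, 0, 0, 0, 0.6, -12.75, -16, 0, 0, 0, 0]'

```text
t: 1.35
tool_pos: [417.9, -19.0, 231.1]
ee_rot: [180.0, 0.0, 153.7]
ft_force: [-0.4, 0.3, 0.2]
width: 0.601
```

Run:
```python
from h import *
im=cv2.imread("pics/scene0.png");g=cv2.cvtColor(im,cv2.COLOR_BGR2GRAY)
m=(g<45).astype(np.uint8);w=np.zeros_like(m);w[190:215,190:225]=m[190:215,190:225]
n,l,s,c=cv2.connectedComponentsWithStats(w);print(s,c)
p=np.argwhere(w)[:,::-1].astype(np.float32);mo=cv2.minAreaRect(p);print(mo,"grip centre",ray("scene",mo[0],42))
print("expected px of (434,-97.5,42)",proj("scene",[434,-97.5,42]))
print("top grip",ray("top",(285,238.5),50))
```

```text
[[     0      0    512    384 196518]
 [   200    197     17     11     90]] [[255.52192674 191.49517093]
 [207.62222222 202.04444444]]
((207.74314880371094, 201.93492126464844), (5.296677112579346, 17.46248435974121), 65.55604553222656) grip centre [438.10954253 -93.51361491  42.        ]
expected px of (434,-97.5,42) [206.12878867 201.7922782 ]
top grip [432.88504025 -91.16736521  50.        ]
```

Call:
carry_out --moves '[0.6, -1.2, -1.5, 0, 0, 0, 7, 0.6, -2.4, -3, 0, 0, 0, 14, 0.6, -3.6, -4.5, 0, 0, 0, 21, 0.6, -5, -6, 0, 0, 0, 28, 0.6, -5, -6, 0, 0, 0, 35]'

```text
t: 1.77
tool_pos: [436.7, -95.5, 230.9]
ee_rot: [-179.9, 0.0, 118.2]
ft_force: [-0.5, 0.3, 0.2]
width: 0.602
```

Call:
carry_out --moves '[0.6, 0, 0, 2.5, 0, 0, 7, 0.6, 0, 0, 5, 0, 0, 14, 0.6, 0, 0, 7.5, 0, 0, 21, 0.6, 0, 0, 10, 0, 0, 26, 0.6, 0, 0, 12.5, 0, 0, 26]'

```text
t: 2.18
tool_pos: [436.0, -92.8, 104.8]
ee_rot: [-180.0, -0.0, 92.5]
ft_force: [1.4, -0.3, 0.2]
width: 0.599
```

Run:
```python
from h import *
s=arm.state();print(s["tool_pos"],s["ee_rot"],s["q"])
a=arm.camera("top");b=arm.camera("scene")
cv2.imwrite("pics/top1.png",a)
o=[cv2.resize(a[190:290,220:320],(400,400),interpolation=cv2.INTER_CUBIC),cv2.resize(b[150:230,180:260],(400,400),interpolation=cv2.INTER_CUBIC)]
cv2.imwrite("pics/c3.png",np.clip(np.hstack(o)*1.8,0,255).astype(np.uint8))
```

```text
[436.03277726 -92.84462505 104.83340814] [-1.79980550e+02 -7.15330726e-03  9.25345545e+01] [-1.89256486e+01 -1.31089438e+01  1.26621649e+02 -4.99808657e-04
  6.65080128e+01 -2.14600050e+01]
```

View pics/c3.png

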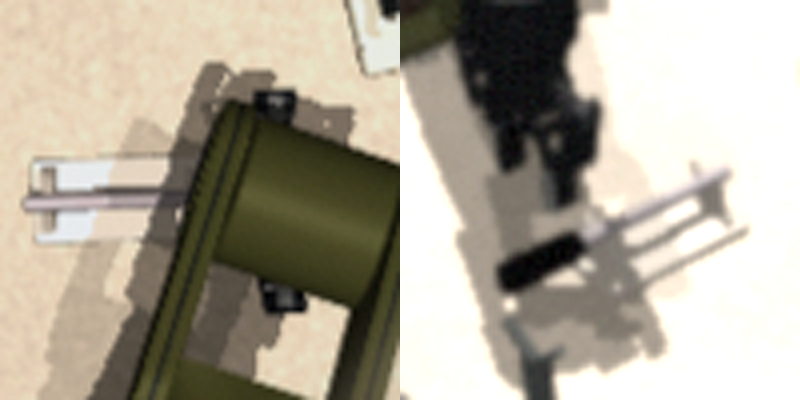

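The view shows the open gripper above the black grip: scene crop (540,262), fingers at crop (510,150) and (580,120). The axle still lies in its rest. I'll descend and grip.

Call:
carry_out --moves '[0.6, -0.2, 0, 3, 0, 0, 0, 0.6, -0.2, 0, 6, 0, 0, 0, 0.6, -0.2, 0, 8.4, 0, 0, 0, 0.6, -0.2, 0, 8.4, 0, 0, 0, 0.6, -0.2, 0, 8.4, 0, 0, 0]'

```text
t: 2.7
tool_pos: [436.4, -94.8, 22.6]
ee_rot: [-179.9, -0.0, 92.7]
ft_force: [1.2, -0.2, 0.3]
width: 0.605
```

Call:
carry_out --moves '[0.3, 0, 0, 0, 0, 0, 0, 0.25, 0, 0, 0, 0, 0, 0, 0.0, 0, 0, 0, 0, 0, 0, 0.0, 0, 0, 0, 0, 0, 0, 0.0, 0, 0, 0, 0, 0, 0]'

```text
t: 3.12
tool_pos: [437.1, -95.4, 24.1]
ee_rot: [180.0, 0.1, 92.8]
ft_force: [-4.7, -1.1, 7.3]
width: 0.176
```

Call:
carry_out --moves '[0.0, 0, 0, 0, 0, 0, 0, 0.0, 0, 0, 0, 0, 0, 0, 0.0, 0, 0, 0, 0, 0, 0, 0.0, 0, 0, 0, 0, 0, 0, 0.0, 0, 0, 0, 0, 0, 0]'

```text
t: 3.53
tool_pos: [437.1, -95.4, 24.1]
ee_rot: [180.0, 0.1, 92.8]
ft_force: [-4.4, -1.8, 6.5]
width: 0.175
```

Call:
carry_out --moves '[0, 0, 0, -1, 0, 0, 0, 0, 0, 0, -2.5, 0, 0, 0, 0, 0, 0, -4, 0, 0, 0, 0, 0, 0, -5, 0, 0, -5, 0, 0, 0, -5, 0, 0, -10.7]'

```text
t: 3.95
tool_pos: [439.1, -95.7, 76.2]
ee_rot: [179.6, 0.2, 103.7]
ft_force: [0.7, -0.8, -0.5]
width: 0.18
```

Run:
```python
from h import *
from scipy.spatial.transform import Rotation as Ro
a=arm.camera("top");b=arm.camera("scene");cv2.imwrite("pics/t2.png",a);cv2.imwrite("pics/s2.png",b)
s=arm.state();R=Ro.from_euler("xyz",s["ee_rot"],degrees=True).as_matrix();p=s["tool_pos"];print(p,s["ee_rot"],s["ft_force"])
print("shift to (634,-7), cm",R.T@(np.array([634,-7,p[2]])-p)/10)
```

```text
[437.686558   -95.20980931  74.15112949] [1.79820732e+02 1.03389549e-01 1.03399477e+02] [ 0.02189336  0.03274686 -0.6061235 ]
shift to (634,-7), cm [ 4.03150089 21.14102444  0.05887177]
```

Call:
carry_out --moves '[0, 0, 4, 0, 0, 0, 0, 0, 0, 8, 0, 0, 0, 0, 0, 0, 12, 0, 0, 0, 0, 0, 0, 16, 0, 0, 0, 0, 0, 0, 19, 0, 0, 0, 0]'

```text
t: 4.47
tool_pos: [624.1, -49.9, 72.5]
ee_rot: [179.9, 0.0, 103.3]
ft_force: [-0.5, -0.1, 0.7]
width: 0.176
```

Call:
carry_out --moves '[0, 1, 2.1, 0, 0, 0, 0, 0, 2.5, 2.1, 0, 0, 0, 0, 0, 4, 2.1, 0, 0, 0, 0, 0, 4, 2.1, 0, 0, 0, 0, 0, 4, 2.1, 0, 0, 0, 0]'

```text
t: 4.88
tool_pos: [630.9, -6.2, 71.8]
ee_rot: [-179.9, -0.0, 103.4]
ft_force: [0.4, 0.1, -0.3]
width: 0.175
```

Run:
```python
from h import *
a=arm.camera("top");b=arm.camera("scene");cv2.imwrite("pics/t3.png",a);cv2.imwrite("pics/s3.png",b)
s=arm.state();print(s["tool_pos"],s["ee_rot"],s["ft_force"])
o=[cv2.resize(a[150:220,150:250],(400,280),interpolation=cv2.INTER_CUBIC),cv2.resize(b[145:215,245:345],(400,280),interpolation=cv2.INTER_CUBIC)]
o=[cv2.resize(a[150:220,150:250],(800,560),interpolation=cv2.INTER_CUBIC)[:, :],cv2.resize(b[150:220,245:345],(800,560),interpolation=cv2.INTER_CUBIC)]
o=np.vstack([cv2.resize(x,(428,300)) for x in o]);cv2.imwrite("pics/c4.png",np.clip(o*1.8,0,255).astype(np.uint8))
```

```text
[631.5537252   -7.25852982  72.30498556] [-1.79974013e+02  1.06370496e-02  1.03382162e+02] [-0.48886891 -0.86042269  0.30403073]
```

View pics/c4.png

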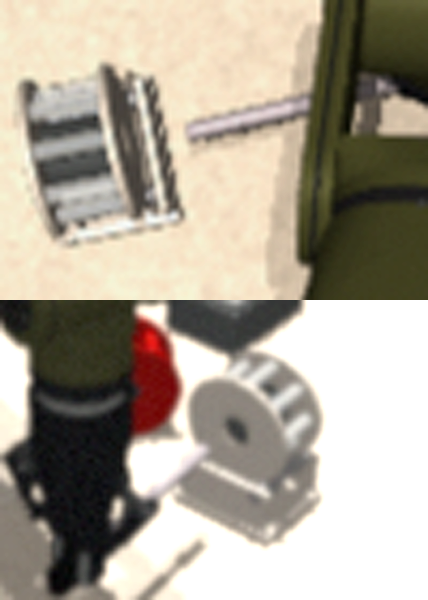

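The picture shows the tip just in front of the near flange. In the top crop the tip is at (190,132) and the axis line runs about 1.4 px to the -x side of the drum's middle. In the scene crop the tip at (205,455) aims at the bore at (236,431). I'll put numbers on this.

Run:
```python
from h import *
a=cv2.imread("pics/t3.png");b=cv2.imread("pics/s3.png")
# bore: dark blob, weighted
g=cv2.cvtColor(b,cv2.COLOR_BGR2GRAY).astype(float)
x0,y0=245+236/4.28-.4,150+131/4.28-.4;x,y=int(round(x0)),int(round(y0))
w=g[y-5:y+6,x-5:x+6];print(w.astype(int));k=np.clip(np.median(w)*0.85-w,0,None)
Y,X=np.mgrid[y-5:y+6,x-5:x+6];bc=np.array([(k*X).sum(),(k*Y).sum()])/k.sum();print("bore px",bc,"guess",x0,y0)
# shaft: light, pinkish: perpendicular bright profile along expected line
def shaftfit(n,im,p,ts):
    g=cv2.cvtColor(im,cv2.COLOR_BGR2GRAY).astype(np.float32);d=np.array([np.cos(np.radians(103.4)),np.sin(np.radians(103.4)),0])
    out=[]
    for t in ts:
        q=np.array(p)+t*d;u=proj(n,q);v=proj(n,q+d)-u;v/=np.linalg.norm(v);nn=np.array([-v[1],v[0]])
        s=np.arange(-7,7.1,.25);P=u+s[:,None]*nn;I=cv2.remap(g,P[:,0].astype(np.float32)[None],P[:,1].astype(np.float32)[None],cv2.INTER_LINEAR)[0]
        out.append((t,I[::2].astype(int).tolist()))
    return out
p=[631.5,-7.3,89]
for n,im in(("top",a),("scene",b)):
    print(n,"pred tip",proj(n,[631.5-.232*170,-7.3+.973*170,89]),"mouth pred",proj(n,[631.5-.232*210,-7.3+.973*210,89]))
    for t,I in shaftfit(n,im,p,(125,140,155,165)):print(t,I)
m=np.array([631.5-.232*210,-7.3+.973*210,89.])
for n in("scene","top"):print(n,"px per mm lateral",proj(n,m+[.973,.232,0])-proj(n,m),"z",proj(n,m+[0,0,1])-proj(n,m),"axial",proj(n,m+[-.232,.973,0])-proj(n,m))
```

```text
[[76 75 74 74 73 74 74 74 76 76 76]
 [75 74 73 69 69 71 73 76 75 75 75]
 [75 73 68 57 55 60 68 72 75 76 76]
 [75 73 63 43 40 45 56 67 73 74 74]
 [75 73 63 45 33 36 42 58 71 75 76]
 [76 77 75 52 37 35 37 53 70 74 74]
 [76 78 79 67 47 37 34 47 70 75 74]
 [77 78 81 80 67 50 41 51 69 75 75]
 [76 76 77 83 81 67 60 62 71 74 74]
 [76 74 74 77 78 76 74 72 75 75 74]
 [75 75 75 75 76 77 76 75 76 74 76]]
bore px [299.95904356 179.77651515] guess 299.7401869158879 180.207476635514
top pred tip [192.81954165 179.04425858] mouth pred [178.20682393 182.44892578]
125 [118, 113, 109, 101, 91, 75, 57, 61, 73, 90, 108, 115, 117, 110, 99, 99, 107, 115, 124, 128, 127, 127, 127, 128, 129, 129, 129, 128, 127]
140 [117, 113, 108, 102, 89, 77, 66, 62, 76, 92, 106, 118, 115, 111, 100, 91, 103, 114, 122, 128, 128, 128, 128, 128, 128, 128, 127, 126, 125]
155 [124, 119, 113, 106, 94, 79, 70, 63, 72, 91, 105, 114, 113, 105, 102, 104, 111, 120, 125, 125, 125, 126, 126, 125, 124, 125, 126, 127, 129]
165 [120, 117, 114, 111, 106, 100, 89, 78, 84, 92, 104, 116, 112, 107, 104, 104, 113, 124, 129, 131, 132, 132, 132, 1
[... 188 characters left out ...]
8, 107, 102, 103, 109, 107, 105, 100, 95, 91, 87, 85, 85, 84, 85]
140 [166, 167, 167, 168, 169, 169, 168, 167, 162, 156, 149, 141, 133, 126, 113, 99, 85, 77, 72, 73, 74, 75, 75, 75, 74, 74, 74, 74, 74]
155 [116, 130, 144, 157, 161, 165, 164, 160, 153, 146, 139, 134, 128, 121, 111, 100, 94, 88, 84, 84, 82, 77, 77, 76, 75, 75, 74, 74, 74]
165 [132, 133, 142, 152, 153, 153, 155, 147, 142, 140, 136, 133, 129, 120, 110, 102, 99, 98, 105, 115, 118, 119, 123, 114, 108, 105, 100, 95, 91]
scene px per mm lateral [0.23691616 0.10556004] z [ 0.01774145 -0.22858809] axial [ 0.15943058 -0.13270701]
top px per mm lateral [-0.0816971  -0.36264637] z [-0.06090496 -0.03307625] axial [-0.36563303  0.08519009]
```

Run:
```python
from h import *
for n,k,c0,r0 in(("top","t",186,170),("scene","s",276,176)):
    d=cv2.absdiff(cv2.imread(f"pics/{k}3.png"),cv2.imread(f"pics/{k}2.png")).max(2)
    print(n,"cols from",c0,"rows from",r0);print(d[r0:r0+18,c0:c0+24])
```

```text
top cols from 186 rows from 170
[[ 5  8  8  8  7  8  8  9  9  8  9  8  8  8  9  8  8  7  8  9  7  8  9  9]
 [ 5  8  8  9  9  8  8  9  9  9  8  8  7  8  8  8 10  8  9  8  9  8  8  9]
 [ 4  7  8  8  9  8  9  8  8  9  8  9  8  9  9  8  9  9  8  9  8  8  8  8]
 [ 4  7  7  8  8  7  8 10  9  8  8  7  9  9  8  9  8  8  9  8  8  8  9  8]
 [ 6  8  8  9  8  8  8  9  9  8  8  8  8  8  7  8  8  8  8  8 10  2 12 11]
 [ 4  6  8  9  7  9  8  7  8  9  7  7  9  9  8  8  9  2 14 12 12 25 35 30]
 [ 5  3  7  8  8  9  9  8  8  9  8  8  8  2 10 11 12 26 37 30 23 17 11 10]
 [ 4  3  7  9  9  9  8  8  9  2 10 14 13 26 32 29 24 18 11 11 14 18 16 14]
 [ 4  5  8  8  8  9  8  3 11 25 30 32 26 20 11  9 10 14 14 11 22 25 29 35]
 [ 4  5  7  8  7  8  9 13 20 14  9 12  9 10  9  9 13 22 29 41 61 65 65 66]
 [ 2  6  4  7  9 10  8 13 10 15 12  9 18 26 33 41 51 60 60 66 74 81 51 39]
 [ 4  5  5  8  9  9  8 10 20 29 36 44 54 61 64 69 49 41 39 38 38 38 19 14]
 [ 5  5  4  7  8  8  8  7 36 53 38 34 63 52 40 39 19 12 13 13 14  4  2  3]
 [ 6  3  3  7  8  9  9  2 22 30 19 14 29 20 13 13 14 13 15  5  2  5  9  9]
 [ 6  3  4  8  8  
[... 967 characters left out ...]
43 32 11  5  3  3  5  5]
 [ 1  8  8 11  7  8  8  9  9 10 10  8  2 12 11 21 40 31 10  3  5  5  4  5]
 [ 3  9  9  9 10  9 10  9  9  8  8  7  5 10 14  8 12 10  4  4  4  4  4  4]
 [ 6 10  8  8  9 10  9 11  9  8  8 25 39 25 14 25 14  1  6  4  5  5  6  4]
 [ 4  8  8  9  8  9  9  8  8  3  5 32 51 38  6 11  1  5  6  6  6  4  4  4]
 [ 4  8 10 11  9 10  8  7  3 13 11 26 38 23  8  2  3  7  7  6  5  7  6  6]
 [ 5  9 10  9  9  8  7  3 14 25 26  8 16  7  3  4  3  4  6  6  8  8  8  5]
 [10  8  9  7  7  3  3 12 27 38 44 24  4  2  7  4  6  4  5  4  6  7  7  7]
 [ 9  9  8  6  6 12 18 27 40 54 53 25  1  5  5  4  4  3  4  4  5  5  7  6]
 [18  4  6  6 24 29 30 43 53 53 28  7  3  4  4  4  5  4  5  3  4  5  4  3]]
```

Both views agree: the axis should go about 4 mm in +lateral (tool y) and about 2 mm up. The insertion depth is about 140 mm. I'll correct, then insert slowly and watch the force.

Call:
carry_out --moves '[0, 0, 0.4, -0.2, 0, 0, 0, 0, 1, 0.4, -0.2, 0, 0, 0, 0, 2, 0.4, -0.2, 0, 0, 0, 0, 3, 0.4, -0.2, 0, 0, 0, 0, 3.8, 0.4, -0.2, 0, 0, 0]'

```text
t: 5.4
tool_pos: [627.1, 32.1, 74.3]
ee_rot: [-180.0, -0.0, 103.4]
ft_force: [-1.0, 0.2, -1.1]
width: 0.176
```

Call:
carry_out --moves '[0, 0.6, 0, 0, 0, 0, 0, 0, 1.2, 0, 0, 0, 0, 0, 0, 1.8, 0, 0, 0, 0, 0, 0, 2.2, 0, 0, 0, 0, 0, 0, 2.2, 0, 0, 0, 0, 0]'

```text
t: 5.82
tool_pos: [622.3, 53.0, 74.3]
ee_rot: [-180.0, -0.0, 103.5]
ft_force: [0.8, -0.2, -0.3]
width: 0.177
```

Run:
```python
from h import *
a=arm.camera("top");b=arm.camera("scene");cv2.imwrite("pics/t4.png",a);cv2.imwrite("pics/s4.png",b)
s=arm.state();print(s["tool_pos"],s["ee_rot"],s["ft_force"])
o=np.vstack([cv2.resize(x,(428,300),interpolation=cv2.INTER_CUBIC) for x in(a[150:220,150:250],b[150:220,245:345])]);cv2.imwrite("pics/c5.png",np.clip(o*1.4,0,255).astype(np.uint8))
```

```text
[622.5824247   52.26907372  74.35079988] [1.79995750e+02 1.22714665e-02 1.03428604e+02] [ 0.38247903  0.80396616 -0.56983168]
```

View pics/c5.png

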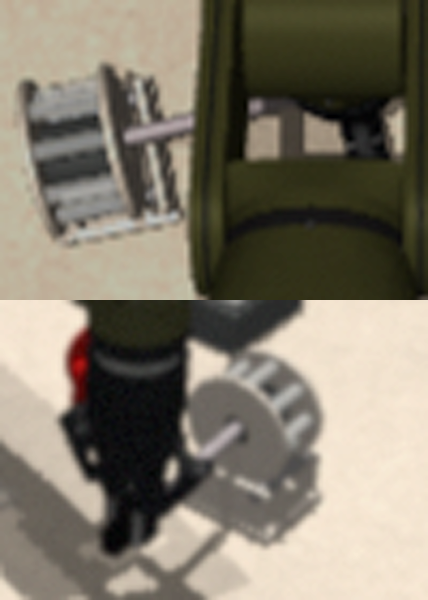

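The shaft now enters the bore at scene crop (238,430), with dark clearance around it and no contact force. I'll push on by 80 mm.

Call:
carry_out --moves '[0, 1, 0, 0, 0, 0, 0, 0, 2, 0, 0, 0, 0, 0, 0, 3, 0, 0, 0, 0, 0, 0, 3.5, 0, 0, 0, 0, 0, 0, 4, 0, 0, 0, 0, 0]'

```text
t: 6.33
tool_pos: [612.9, 92.2, 74.3]
ee_rot: [-180.0, 0.0, 103.5]
ft_force: [0.2, 0.2, 0.2]
width: 0.176
```

Call:
carry_out --moves '[0, 1, 0, 0, 0, 0, 0, 0, 2, 0, 0, 0, 0, 0, 0, 3, 0, 0, 0, 0, 0, 0, 4, 0, 0, 0, 0, 0, 0, 4, 0, 0, 0, 0, 0]'

```text
t: 6.75
tool_pos: [603.4, 132.0, 74.3]
ee_rot: [-180.0, -0.0, 103.5]
ft_force: [0.0, -1.0, -1.9]
width: 0.171
```

Call:
carry_out --moves '[0, 0, 0, 0, 0, 0, 0, 0, 0, 0, 0, 0, 0, 0, 0, 0, 0, 0, 0, 0, 0, 0, 0, 0, -0.4, 0, 0, 0, 0, 0, 0, -0.6, 0, 0, 0]'

```text
t: 7.17
tool_pos: [604.2, 129.6, 80.6]
ee_rot: [180.0, 0.0, 103.4]
ft_force: [-0.1, -0.5, -1.1]
width: 0.172
```

Run:
```python
from h import *
a=arm.camera("top");b=arm.camera("scene");cv2.imwrite("pics/t5.png",a);cv2.imwrite("pics/s5.png",b)
s=arm.state();print(s["tool_pos"],s["ee_rot"],s["ft_force"])
o=np.vstack([cv2.resize(x,(428,300),interpolation=cv2.INTER_CUBIC) for x in(a[150:220,130:230],b[150:220,245:345])]);cv2.imwrite("pics/c6.png",np.clip(o*1.4,0,255).astype(np.uint8))
```

```text
[604.40227534 129.72340962  80.91718042] [1.79948860e+02 1.38118549e-02 1.03387127e+02] [ 0.37724017  0.42940922 -1.62739357]
```

View pics/c6.png

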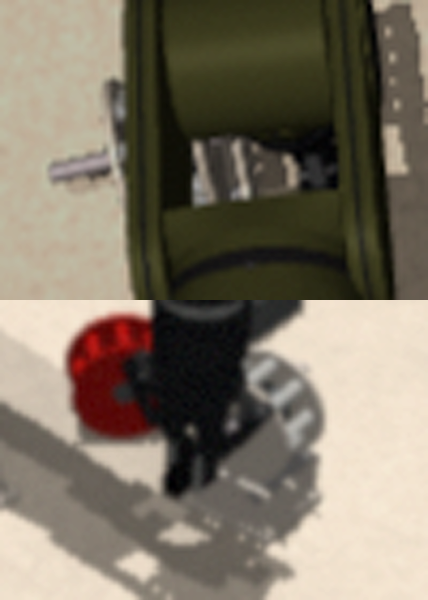

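The tip sticks out past the far flange in the top crop at (50,165), about 40 mm, so the shaft is right through. I'll lift gently.

Call:
carry_out --moves '[0, 0, 0, -0.4, 0, 0, 0, 0, 0, 0, -0.8, 0, 0, 0, 0, 0, 0, -1.4, 0, 0, 0, 0, 0, 0, -2, 0, 0, 0, 0, 0, 0, -2.6, 0, 0, 0]'

```text
t: 7.68
tool_pos: [604.2, 130.1, 107.3]
ee_rot: [180.0, 0.0, 103.4]
ft_force: [0.2, 0.4, -1.8]
width: 0.177
```

Call:
carry_out --moves '[0, 0, 0, -0.6, 0, 0, 0, 0, 0, 0, -1.2, 0, 0, 0, 0, 0, 0, -1.8, 0, 0, 0, 0, 0, 0, -2.4, 0, 0, 0, 0, 0, 0, -3, 0, 0, 0]'

```text
t: 8.1
tool_pos: [604.0, 130.0, 137.0]
ee_rot: [180.0, 0.0, 103.4]
ft_force: [0.3, -0.6, -1.4]
width: 0.175
```

Call:
carry_out --moves '[0, 0, 0, -0.6, 0, 0, 0, 0, 0, 0, -1.2, 0, 0, 0, 0, 0, 0, -1.8, 0, 0, 0, 0, 0, 0, -2.4, 0, 0, 0, 0, 0, 0, -2.8, 0, 0, 0]'

```text
t: 8.52
tool_pos: [604.3, 130.1, 165.4]
ee_rot: [179.9, 0.0, 103.4]
ft_force: [-0.6, 0.2, -1.6]
width: 0.176
```

Call:
carry_out --moves '[0, 0, 0, -0.4, 0, 0, 0, 0, 0, 0, -0.6, 0, 0, 0, 0, 0, 0, -0.6, 0, 0, 0, 0, 0, 0, -0.6, 0, 0, 0, 0, 0, 0, -0.6, 0, 0, 0]'

```text
t: 8.93
tool_pos: [603.7, 130.0, 169.9]
ee_rot: [-180.0, -0.0, 103.4]
ft_force: [0.0, -0.4, -2.0]
width: 0.175
```

Run:
```python
from h import *
a=arm.camera("top");b=arm.camera("scene");cv2.imwrite("pics/t6.png",a);cv2.imwrite("pics/s6.png",b)
s=arm.state();print(s["tool_pos"],s["ee_rot"],s["ft_force"],s["wrist_torque"])
o=np.vstack([cv2.resize(x,(428,300),interpolation=cv2.INTER_CUBIC) for x in(a[150:220,130:230],b[130:200,245:345])]);cv2.imwrite("pics/c7.png",np.clip(o*1.4,0,255).astype(np.uint8))
```

```text
[603.73000896 129.97781285 169.80514114] [-1.79951021e+02 -3.96081478e-03  1.03410384e+02] [ 0.34570315 -0.10362509 -2.10648411] [-0.17236375 -0.05168661 -0.04290225]
```

View pics/c7.png

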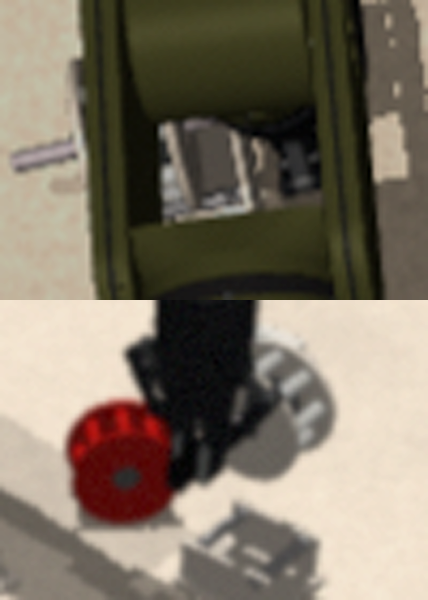

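The drum hangs on the axle at scene crop (290,420) and the cradle below is empty. The force of -2.1 N matches the two weights. I'll carry it over with a gentle ramp.

Call:
carry_out --moves '[0, -0.3, -0.07, 0, 0, 0, 0, 0, -0.9, -0.21, 0, 0, 0, 0, 0, -1.8, -0.42, 0, 0, 0, 0, 0, -3.1, -0.72, 0, 0, 0, 0, 0, -4.6, -1.07, 0, 0, 0, 0]'

```text
t: 9.45
tool_pos: [604.2, 81.6, 170.3]
ee_rot: [-180.0, 0.0, 103.4]
ft_force: [0.0, -0.4, -1.8]
width: 0.177
```

Call:
carry_out --moves '[0, -1.7, -0.4, 0, 0, 0, 0, 0, -3.4, -0.8, 0, 0, 0, 0, 0, -5.1, -1.2, 0, 0, 0, 0, 0, -6.8, -1.6, 0, 0, 0, 0, 0, -8.5, -2, 0, 0, 0, 0]'

```text
t: 9.87
tool_pos: [604.3, -6.7, 170.4]
ee_rot: [180.0, 0.0, 103.4]
ft_force: [0.1, 0.4, -2.7]
width: 0.173
```

Call:
carry_out --moves '[0, -1.7, -0.4, 0, 0, 0, 0, 0, -3.4, -0.8, 0, 0, 0, 0, 0, -5.1, -1.2, 0, 0, 0, 0, 0, -6.8, -1.6, 0, 0, 0, 0, 0, -8.5, -2, 0, 0, 0, 0]'

```text
t: 10.28
tool_pos: [604.4, -94.1, 170.4]
ee_rot: [180.0, 0.0, 103.4]
ft_force: [0.7, -0.2, -2.3]
width: 0.177
```

Call:
carry_out --moves '[0, -1.7, -0.4, 0, 0, 0, 0, 0, -3.4, -0.8, 0, 0, 0, 0, 0, -5.1, -1.2, 0, 0, 0, 0, 0, -6.8, -1.6, 0, 0, 0, 0, 0, -8.5, -2, 0, 0, 0, 0]'

```text
t: 10.7
tool_pos: [604.5, -181.4, 170.4]
ee_rot: [180.0, 0.0, 103.4]
ft_force: [0.1, 0.7, -1.0]
width: 0.173
```

Call:
carry_out --moves '[0, -1.7, -0.4, 0, 0, 0, 0, 0, -3.4, -0.8, 0, 0, 0, 0, 0, -5.1, -1.2, 0, 0, 0, 0, 0, -6.8, -1.6, 0, 0, 0, 0, 0, -8.5, -2, 0, 0, 0, 0]'

```text
t: 11.12
tool_pos: [604.9, -268.5, 170.4]
ee_rot: [180.0, 0.0, 103.4]
ft_force: [0.1, 0.1, -1.6]
width: 0.177
```

Call:
carry_out --moves '[0, -1.5, -0.35, 0, 0, 0, 0, 0, -2.8, -0.65, 0, 0, 0, 0.4, 0, -3.9, -0.9, 0, 0, 0, 0.8, 0, -4.7, -1.1, 0, 0, 0, 1.2, 0, -5.3, -1.2, 0, 0, 0, 1.4]'

```text
t: 11.53
tool_pos: [605.9, -321.8, 170.2]
ee_rot: [-180.0, -0.0, 102.0]
ft_force: [0.5, 0.1, -0.9]
width: 0.176
```

Run:
```python
from h import *
a=arm.camera("top");b=arm.camera("scene");cv2.imwrite("pics/t7.png",a);cv2.imwrite("pics/s7.png",b)
s=arm.state();print(s["tool_pos"],s["ee_rot"],s["ft_force"],s["wrist_torque"])
o=np.vstack([cv2.resize(x,(428,300),interpolation=cv2.INTER_CUBIC) for x in(a[150:220,290:390],b[185:255,150:250])]);cv2.imwrite("pics/c8.png",np.clip(o*1.4,0,255).astype(np.uint8))
```

```text
[ 605.95659878 -321.49567354  170.22122307] [-1.79998189e+02 -4.50519841e-03  1.01970905e+02] [-0.2319661   0.70482382 -2.33507843] [-0.17532384 -0.00625945  0.02330091]
```

View pics/c8.png

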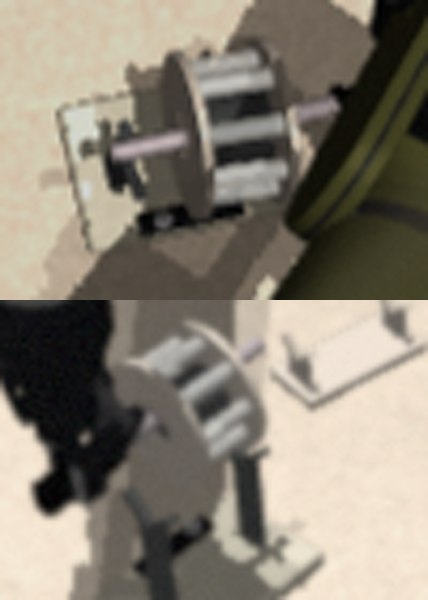

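The top crop shows the shaft over the left fork (tip at crop (115,152)) with the drum hanging between the forks. The scene crop shows the drum above and between them, with the near fork at (150,530) and the far one at (245,455). I'll check the calibration bias numerically before lowering.

Run:
```python
from h import *
az=np.radians(102);d=np.array([np.cos(az),np.sin(az),0]);l=np.array([d[1],-d[0],0]);p=np.array([606,-321.5,186.])
t=lambda u,v:np.array((290+u/4.28-.4,150+v/4.28-.4));s=lambda u,v:np.array((150+u/4.28-.4,185+v/4.28-.4))
def show(name,q,ref):
    r=q-ref;print(name,q.round(1),"lateral",round(float(r@l),1),"axial",round(float(r@d),1))
for n,f,c in(("top",t,[(115,152),(183,140),(330,104)]),("scene",s,[(265,347),(240,357),(152,418)])):
    for x in c:show(n+" shaft",ray(n,f(*x),186),p)
# forks, lateral/axial relative to p, seen in top and scene at z=122
g=lambda u,v:(145+u/3.636-.36,155+v/3.636-.36);h=lambda u,v:(170+(u-400)/6.667-.43,210+v/6.667-.43)
for c in((618,88),(645,150),(753,60),(770,123)):show("top fork",ray("top",g(*c),122),p)
for c in((468,130),(535,172),(612,30),(682,68)):show("scene fork",ray("scene",h(*c),122),p)
# hub flanges in top: silhouettes at z 179
for c in((175,55),(205,215),(245,40),(290,195)):show("top flange",ray("top",t(*c),179),p)
# base edges
for c in((577,73),(750,38),(776,158),(604,196)):show("top base",ray("top",g(*c),14),p)
```

```text
top shaft [ 568.8 -160.5  186. ] lateral -3.0 axial 165.3
top shaft [ 575.8 -199.9  186. ] lateral -4.2 axial 125.2
top shaft [ 597.1 -285.5  186. ] lateral -1.2 axial 37.1
scene shaft [ 804.8 -307.   186. ] lateral 197.5 axial -27.1
scene shaft [ 802.3 -322.4  186. ] lateral 191.9 axial -41.7
scene shaft [ 809.8 -384.8  186. ] lateral 186.2 axial -104.2
top fork [ 590.5 -164.2  122. ] lateral 17.6 axial 157.1
top fork [ 545.9 -183.3  122. ] lateral -30.0 axial 147.7
top fork [ 611.1 -261.7  122. ] lateral 17.4 axial 57.5
top fork [ 565.6 -273.4  122. ] lateral -29.5 axial 55.4
scene fork [ 577.9 -274.2  122. ] lateral -17.7 axial 52.1
scene fork [ 618.8 -264.7  122. ] lateral 24.4 axial 52.9
scene fork [ 560.3 -188.7  122. ] lateral -17.1 axial 139.4
scene fork [ 601.9 -177.7  122. ] lateral 25.8 axial 141.5
top flange [ 626.3 -196.8  179. ] lateral 45.8 axial 117.8
top flange [ 532.8 -213.5  179. ] lateral -49.2 axial 120.8
top flange [ 635.3 -237.9  179. ] lateral 46.0 axial 75.7
top flange [ 544.6 -263.1  179. ] lateral -47.9 axial 69.9
top base [ 612.7 -146.    14. ] lateral 43.0 axial 170.3
top base [ 640.8 -282.    14. ] lateral 42.2 axial 31.4
top base [ 546.5 -301.4   14. ] lateral -54.0 axial 32.1
top base [ 516.4 -166.6   14. ] lateral -55.4 axial 170.1
```

Run:
```python
from h import *
az=np.radians(102);d=np.array([np.cos(az),np.sin(az),0]);l=np.array([d[1],-d[0],0]);p=np.array([606,-321.5,186.])
s=lambda u,v:np.array((150+u/4.28-.4,185+v/4.28-.4))
for x in [(265,47),(240,57),(152,118)]:
    r=ray("scene",s(*x),186)-p;print("scene shaft lateral",(r@l).round(1),"axial",(r@d).round(1),s(*x))
for t in(60,130,170):print(t,proj("scene",p+t*d))
m=p+98*d-[0,0,70]
print("lat",proj("scene",m+l)-proj("scene",m),"z",proj("scene",m+[0,0,1])-proj("scene",m),"ax",proj("scene",m+d)-proj("scene",m))
# row-wise shaft tip contrast vs. before picture
D=cv2.absdiff(cv2.imread("pics/s7.png"),cv2.imread("pics/s0.png") if 0 else cv2.imread("pics/scene0.png")).max(2);print(D[190:204,202:218])
D=cv2.absdiff(cv2.imread("pics/t7.png"),cv2.imread("pics/top0.png")).max(2);print(D[176:196,312:336])
for t in(140,155,170):print(t,proj("top",p+t*d))
```

```text
scene shaft lateral 2.5 axial 169.6 [211.51588785 195.58130841]
scene shaft lateral -3.0 axial 150.6 [205.67476636 197.91775701]
scene shaft lateral -1.8 axial 67.7 [185.11401869 212.17009346]
60 [183.52432358 213.82337161]
130 [201.35879322 201.72591354]
170 [211.01206002 195.17792008]
lat [0.23216912 0.14647451] z [-0.03018046 -0.24678441] ax [ 0.24399203 -0.17479246]
[[ 87  87  63  26  15  13  16  14  13  14   7   6   9  11  10  10]
 [ 85  84  64  25  13  14  13  14  13  15   7   5  11  10  10  11]
 [ 80  84  65  25  15  13  16  15  15  12   5   7   9   9   9  10]
 [ 64  79  66  26  13  15  16  20  22  15   3   7  10  10   8   9]
 [ 31  64  62  26  14  17  21  24  30  23   2  12  13  12   8   8]
 [ 13  32  46  26  17  18  25  36  44  37   4  27  31  27  16   4]
 [ 21  12  27  22  22  27  37  44  44  18  45  75  86  73  40   9]
 [ 52  24  14  14  26  37  38  30   9  51 101 129 140 120  76  25]
 [ 70  49  19  13  21  29   7  41  87 117 143 157 163 151 114  50]
 [ 49  36  20   9  25  33  68 112 130 142 151 160 161 154 131  76]
 [  7  23  20  44  82 108 129 131 138 144 147 152 161 152
[... 1628 characters left out ...]
 29  30  21   8   5   5   5   8   9   5  12  14  48  63  64  64  63  64
   70  76  77  78  78  78]
 [ 29  29  23  12   6   4   4   6   8   5   7  17  37  63  63  63  62  64
   67  75  78  78  79  79]
 [ 29  29  28  15   4   7   4   8   5   4   4   5  44  63  63  63  65  64
   66  75  80  79  80  81]
 [ 29  28  30  18   6   3   4  13  10   5   4  19  55  64  64  64  64  65
   65  73  80  80  81  81]
 [ 29  29  26  21   6   5   8  17  17   6   5   8  52  63  64  64  64  66
   64  69  78  81  81  82]
 [ 31  29  25  22  15  13  13  21  18  10   2   4  43  62  63  63  63  63
   63  68  76  82  80  81]]
140 [326.1652006  181.86952755]
155 [320.25723664 183.10459641]
170 [314.34548504 184.34045707]
```

Scene puts the forks at about +4 mm lateral from the shaft, and top at about -3 mm, so I'll stay on the mean and let contact forces settle it. I'll shift 4 mm along the axle first, then lower.

Call:
carry_out --moves '[0, 0.2, 0, 0, 0, 0, 0, 0, 0.4, 0.05, 0, 0, 0, 0, 0, 0.4, 0.05, 0.6, 0, 0, 0, 0, 0.4, 0.05, 1.3, 0, 0, 0, 0, 0.4, 0.05, 2.1, 0, 0, 0]'

```text
t: 12.05
tool_pos: [605.7, -316.3, 148.8]
ee_rot: [180.0, 0.0, 102.1]
ft_force: [0.4, -1.0, -2.1]
width: 0.177
```

Call:
carry_out --moves '[0, 0, 0, 0.8, 0, 0, 0, 0, 0, 0, 1.6, 0, 0, 0, 0, 0, 0, 2.4, 0, 0, 0, 0, 0, 0, 3.2, 0, 0, 0, 0, 0, 0, 3.9, 0, 0, 0]'

```text
t: 12.47
tool_pos: [605.3, -316.7, 108.9]
ee_rot: [-180.0, -0.0, 102.0]
ft_force: [-0.3, 0.1, -0.3]
width: 0.171
```

Call:
carry_out --moves '[0, 0, 0, 0.4, 0, 0, 0, 0, 0, 0, 0.7, 0, 0, 0, 0, 0, 0, 0.9, 0, 0, 0, 0, 0, 0, 0.9, 0, 0, 0, 0, 0, 0, 0.9, 0, 0, 0]'

```text
t: 12.88
tool_pos: [605.8, -317.0, 101.7]
ee_rot: [180.0, 0.0, 102.0]
ft_force: [1.0, 0.3, -1.3]
width: 0.178
```

Run:
```python
from h import *
a=arm.camera("top");b=arm.camera("scene");cv2.imwrite("pics/t8.png",a);cv2.imwrite("pics/s8.png",b)
s=arm.state();print(s["tool_pos"],s["ee_rot"],s["ft_force"],s["wrist_torque"])
o=np.vstack([cv2.resize(x,(428,300),interpolation=cv2.INTER_CUBIC) for x in(a[150:220,290:390],b[200:270,150:250])]);cv2.imwrite("pics/c9.png",np.clip(o*1.4,0,255).astype(np.uint8))
```

```text
[ 605.89818537 -317.03244331  101.96886394] [1.79957519e+02 4.39655322e-02 1.02015234e+02] [-0.4725009  -0.6254255  -1.43256438] [-0.11284373 -0.04243211 -0.053589  ]
```

View pics/c9.png

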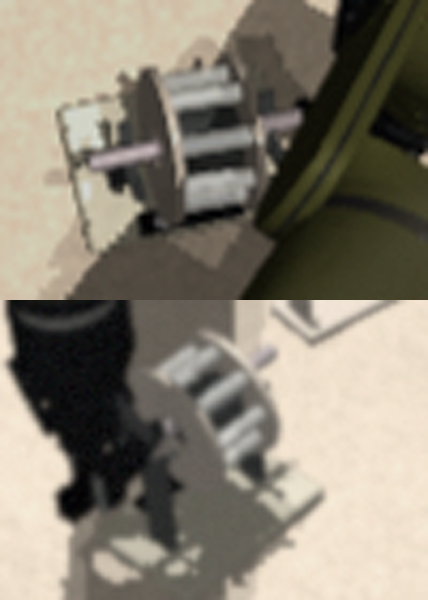

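The shaft lies inside both Vs: left fork at top crop (120,153), right fork at (275,120). The drum is between them and nothing touches yet. I'll go down slowly until contact.

Call:
carry_out --moves '[0, 0, 0, 0.3, 0, 0, 0, 0, 0, 0, 0.5, 0, 0, 0, 0, 0, 0, 0.7, 0, 0, 0, 0, 0, 0, 0.8, 0, 0, 0, 0, 0, 0, 0.8, 0, 0, 0]'

```text
t: 13.4
tool_pos: [605.3, -316.7, 92.9]
ee_rot: [-180.0, -0.0, 102.0]
ft_force: [-0.2, 0.7, -1.7]
width: 0.175
```

Call:
carry_out --moves '[0, 0, 0, 0.1, 0, 0, 0, 0, 0, 0, 0.2, 0, 0, 0, 0, 0, 0, 0.2, 0, 0, 0, 0, 0, 0, 0.2, 0, 0, 0, 0, 0, 0, 0.2, 0, 0, 0]'

```text
t: 13.82
tool_pos: [605.6, -316.8, 92.4]
ee_rot: [-180.0, -0.0, 102.0]
ft_force: [-4.6, 0.6, 6.0]
width: 0.173
```

Run:
```python
from h import *
s=arm.state();print(s["tool_pos"],s["ee_rot"],s["ft_force"],s["wrist_torque"])
```

```text
[ 605.60733174 -316.78954673   92.36721789] [-1.79999443e+02 -5.93319375e-03  1.02023196e+02] [-4.60048945  0.56457298  5.98231206] [0.43579467 0.66554629 0.22894315]
```

Contact came early (TCP 92.4) with a force toward -x and up, so the V centre is about 3 mm to -y of the tool, which agrees with the top view. I'll shift and lower.

Call:
carry_out --moves '[0, 0, -0.1, 0, 0, 0, 0, 0, 0, -0.2, 0, 0, 0, 0, 0, 0, -0.25, 0, 0, 0, 0, 0, 0, -0.25, 0, 0, 0, 0, 0, 0, -0.25, 0, 0, 0, 0]'

```text
t: 14.23
tool_pos: [602.9, -317.3, 90.5]
ee_rot: [-180.0, -0.0, 102.0]
ft_force: [-0.7, -0.5, -1.4]
width: 0.176
```

Call:
carry_out --moves '[0, 0, 0, 0.1, 0, 0, 0, 0, 0, 0, 0.15, 0, 0, 0, 0, 0, 0, 0.15, 0, 0, 0, 0, 0, 0, 0.15, 0, 0, 0, 0, 0, 0, 0.15, 0, 0, 0]'

```text
t: 14.65
tool_pos: [603.1, -317.3, 90.1]
ee_rot: [-180.0, -0.0, 102.0]
ft_force: [-1.9, 0.7, 2.7]
width: 0.172
```

Call:
carry_out --moves '[0, 0, -0.1, 0, 0, 0, 0, 0, 0, -0.1, 0, 0, 0, 0, 0, 0, -0.1, 0.1, 0, 0, 0, 0, 0, -0.1, 0.1, 0, 0, 0, 0, 0, -0.1, 0.1, 0, 0, 0]'

```text
t: 15.07
tool_pos: [602.4, -317.7, 89.3]
ee_rot: [180.0, 0.0, 102.0]
ft_force: [-2.1, 0.6, 3.2]
width: 0.173
```

Run:
```python
from h import *
s=arm.state();print(s["tool_pos"],s["ee_rot"],s["ft_force"],s["wrist_torque"])
```

```text
[ 602.35829615 -317.7033762    89.30521326] [1.79977902e+02 2.53338666e-02 1.02013307e+02] [-2.07384535  0.55739503  3.17466319] [0.14401432 0.28014179 0.10928245]
```

Call:
carry_out --moves '[0, 0, -0.1, 0, 0, 0, 0, 0, 0, -0.15, 0, 0, 0, 0, 0, 0, -0.15, 0.1, 0, 0, 0, 0, 0, -0.15, 0.1, 0, 0, 0, 0, 0, -0.15, 0.1, 0, 0, 0]'

```text
t: 15.48
tool_pos: [601.5, -318.0, 88.7]
ee_rot: [179.9, 0.0, 102.0]
ft_force: [1.6, 0.7, 4.5]
width: 0.173
```

Run:
```python
from h import *
s=arm.state();print(s["tool_pos"],s["ee_rot"],s["ft_force"],s["wrist_torque"])
```

```text
[ 601.49087093 -317.95976919   88.68114701] [1.79897045e+02 4.81566530e-02 1.02001058e+02] [1.63160683 0.7186616  4.46111585] [ 0.26349966 -0.16106324 -0.13901374]
```

The lateral force has now flipped sign, the z force is up, and TCP 88.7 puts the axis at about 104.6 mm. That means it's seated, so I'll release.

Call:
carry_out --moves '[0.2, 0, 0.03, 0, 0, 0, 0, 0.25, 0, 0.03, 0, 0, 0, 0, 0.35, 0, 0.03, 0, 0, 0, 0, 0.45, 0, 0.03, 0, 0, 0, 0, 0.5, 0, 0.03, 0, 0, 0, 0]'

```text
t: 15.9
tool_pos: [600.5, -317.6, 87.1]
ee_rot: [-179.9, -0.0, 102.0]
ft_force: [-0.2, 0.2, 0.7]
width: 0.502
```

Call:
carry_out --moves '[0.5, 0, 0, 0, 0, 0, 0, 0.5, 0, 0, -1.5, 0, 0, 0, 0.5, 0, 0, -3.5, 0, 0, 0, 0.5, 0, 0, -6, 0, 0, 0, 0.5, 0, 0, -9, 0, 0, 0]'

```text
t: 16.32
tool_pos: [600.1, -317.3, 178.2]
ee_rot: [-179.9, -0.1, 102.0]
ft_force: [0.7, 0.0, -0.5]
width: 0.504
```

Call:
carry_out --moves '[0.5, -2, 0, -3, 0, 0, 0, 0.5, -5, 0, -5, 0, 0, 0, 0.5, -9, 0, -5, 0, 0, 0, 0.5, -13, 0, -5, 0, 0, 0, 0.5, -17, 0, -5, 0, 0, 0]'

```text
t: 16.73
tool_pos: [637.0, -485.7, 230.9]
ee_rot: [179.9, 0.2, 102.0]
ft_force: [-0.5, -0.3, -0.4]
width: 0.505
```

Run:
```python
from h import *
a=arm.camera("top");b=arm.camera("scene");cv2.imwrite("pics/t9.png",a);cv2.imwrite("pics/s9.png",b)
s=arm.state();print(s["tool_pos"],s["ee_rot"],s["ft_force"])
o=np.vstack([cv2.resize(x,(428,300),interpolation=cv2.INTER_CUBIC) for x in(a[150:220,290:390],b[200:270,150:250])]);cv2.imwrite("pics/c10.png",np.clip(o*1.4,0,255).astype(np.uint8))
```

```text
[ 635.49606367 -489.51836411  226.67649292] [-1.79931413e+02  5.40794655e-02  1.01753034e+02] [-0.58749404 -0.2357312  -0.65706018]
```

View pics/c10.png

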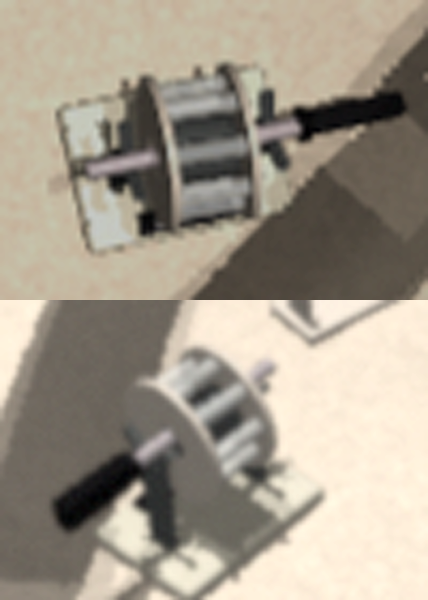

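The final view shows the axle lying in both forks: left at top crop (120,163), right at (275,130). The drum hangs between them, the tip and grip stick out at either end, and the gripper is clear. One last numeric check.

Run:
```python
from h import *
az=np.radians(102);d=np.array([np.cos(az),np.sin(az)]);l=np.array([d[1],-d[0]])
t=lambda u,v:np.array((290+u/4.28-.4,150+v/4.28-.4))
seat=np.array([579.1,-224.0]) # top-view base centre
tip=ray("top",t(88,168),105)[:2];ge=ray("top",t(403,102),110)[:2];v=tip-ge
print("axle len",np.linalg.norm(v),"az",np.degrees(np.arctan2(v[1],v[0])))
m=tip-72*v/np.linalg.norm(v);print("mid: lat,ax",(m-seat)@l,(m-seat)@d)
c=np.mean([ray("top",t(*q),98)[:2] for q in((148,78),(175,228),(228,68),(255,215))],0);print("drum lat,ax",(c-seat)@l,(c-seat)@d)
a2=arm.camera("top");print("moved px diff",cv2.absdiff(a2,cv2.imread("pics/t9.png"))[150:215,295:385].max())
o=cv2.absdiff(a2,cv2.imread("pics/top0.png")).max(2)
for n,(x,y) in dict(bottle=(260,106),beaker=(398,255),box=(105,265),red=(176,243)).items():print(n,np.median(o[y-15:y+15,x-15:x+15]))
s=arm.state();print(s["t"],s["qvel"].round(2))
```

```text
axle len 198.93455439356453 az 101.94454362043226
mid: lat,ax 1.1232990096556288 -1.111721719391681
drum lat,ax -0.17912643452696908 -2.0730055671297074
moved px diff 65
bottle 13.0
beaker 49.0
box 16.0
red 15.0
16.8833 [ 2.35 -2.93  2.72  0.96  0.36  0.2 ]
```

The position is good: mid within about 1 mm, drum within 2 mm, axle at 101.9°. The arm was still settling, so I'll let it stand and compare once more.

Call:
carry_out --moves '[0.5, 0, 0, 0, 0, 0, 0, 0.5, 0, 0, 0, 0, 0, 0, 0.5, 0, 0, 0, 0, 0, 0, 0.5, 0, 0, 0, 0, 0, 0, 0.5, 0, 0, 0, 0, 0, 0]'

```text
t: 17.3
tool_pos: [636.6, -483.0, 228.7]
ee_rot: [180.0, 0.0, 102.1]
ft_force: [0.3, 1.1, -0.3]
width: 0.5
```

Run:
```python
from h import *
a=arm.camera("top");b=arm.camera("top");D=cv2.absdiff(a,b)[150:215,295:385];print("change",D.max(),(D>20).sum())
D=cv2.absdiff(a,cv2.imread("pics/t9.png"))[150:215,295:385].max(2);print("vs t9 >20:",[(x+295,y+150) for y,x in np.argwhere(D>20)][:20])
s=arm.camera("scene");o=cv2.absdiff(s,cv2.imread("pics/scene0.png")).max(2)
for n,(x,y) in dict(bottle=(295,248),beaker=(117,232)).items():print(n,np.median(o[y-15:y+15,x-10:x+10]))
# beaker outline: change of edges in scene view by template shift
for n,(x,y) in dict(beaker=(117,232),bottle=(295,248)).items():
    T=cv2.imread("pics/scene0.png")[y-22:y+22,x-18:x+18];r=cv2.matchTemplate(s[y-32:y+32,x-28:x+28],T,cv2.TM_CCOEFF_NORMED);print(n,cv2.minMaxLoc(r)[1::2],"expect (10,10)")
st=arm.state();print(st["t"],st["qvel"].round(2),st["tool_pos"])
```

```text
change 21 1
vs t9 >20: [(np.int64(384), np.int64(162)), (np.int64(382), np.int64(165)), (np.int64(380), np.int64(167)), (np.int64(378), np.int64(170)), (np.int64(376), np.int64(172)), (np.int64(374), np.int64(179)), (np.int64(374), np.int64(180)), (np.int64(372), np.int64(182)), (np.int64(368), np.int64(185)), (np.int64(367), np.int64(186)), (np.int64(366), np.int64(187)), (np.int64(363), np.int64(189)), (np.int64(362), np.int64(190)), (np.int64(362), np.int64(191)), (np.int64(360), np.int64(193)), (np.int64(358), np.int64(195)), (np.int64(357), np.int64(197)), (np.int64(355), np.int64(199)), (np.int64(342), np.int64(211)), (np.int64(341), np.int64(212))]
bottle 12.0
beaker 66.0
beaker (0.5745665431022644, (8, 10)) expect (10,10)
bottle (0.9996457099914551, (10, 10)) expect (10,10)
17.45 [-0.29  0.34 -0.26  0.    0.05 -0.1 ] [ 636.46290256 -483.52830489  228.20682011]
```

```bash
python3 -c "
from rig import arm
print(arm.sign_off())"
```

```text
the job is handed in; nothing more can be done
None
```

The drum is loaded: the axle lies in both V forks of the rotator with the drum hanging on it between them. I handed the job in at about 17.5 s of the 61 s allowed; the sign-off gave no verdict.

**What I did:** I gripped the axle by its black block, threaded it through the white drum's bore and lifted the drum clear of the cradle. I carried it over and lowered it onto the forks, using the contact forces to find the V centre. Then I let go and backed the gripper away.

**Last checks, from the top view:**
- **Axle:** its mid point is about 1 mm sideways and 1 mm along from the seat, at 101.9° against the rotator's roughly 102°. Both ends stick out.
- **Drum:** its centre is about 2 mm from midway between the forks.
- **At rest:** the only change between the last pictures was the edge of the arm's shadow.
- **Bottle:** unmoved, with an image match of 0.9996 at zero shift.

**What disagreed or stayed unchecked:**
- **Fork position:** the two cameras differed by about 7 mm sideways. The contact forces agreed with the top view.
- **Beaker:** it was dark in the last pictures, probably from the arm or its shadow. Its match was weak (0.57, shifted 2 pixels), so the images don't confirm that it stayed put. The wrist forces showed no unexpected contact.
- **Tip box and red drum:** I only compared brightness. It had changed little, about as much as at the unmoved bottle.
- **Picture budget:** I viewed 12 pictures, two over the 10.

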